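# Put the caliper and square away in their fitted case

### The arm

A 6-joint arm with a two-finger parallel gripper is mounted at the origin on the work surface. World frame = base frame: x ahead of the robot, y to its left, z up, the work surface at z = 0. Lengths are in m, angles in rad, forces in N, time in s.
With the tool pointing down it reaches from about 0.25 to 0.775 m from the base axis. Payload 4 kg.
Tool frame: the origin (TCP) lies on the centre line of the jaws, within the pads' length; the fingertips stand robot.tips_ahead ahead of it and the grasp point (between the pads) lies 8 mm behind it (robot.tips_ahead is the distance from the TCP to the fingertips, in m); z points along the fingers, y is the line along which they close (so a half turn about z gives the same grasp; the last joint's range is limited). The gripper opens to 94 mm and grips with 3 to 60 N. Pads are 16 mm wide; open, the fingers measure 119 mm over their backs; the gripper's body (75 mm by 177 mm) begins 78 mm behind the grasp point.
Start: joints at [1.212, 0.087, 1.371, -0, 1.684, -0.103], TCP at [0.139, 0.532, 0.217] pointing down, gripper open.
Joint ranges: [-3.1, 3.1], [-0.76, 2.03], [0.27, 2.55], [-1.08, 4.22], [0.17, 2.65], [-2.57, 2.57]. Speed limits (rad/s): [2.79, 2.79, 3.14, 3.14, 3.14, 3.14].

### API

Orientations are given as [roll, pitch, yaw] about the fixed x, y, z axes, in that order (R = Rz(yaw) Ry(pitch) Rx(roll)).
In Python, from bench import robot, snapshot, close_job, spotter gives the robot as it stands. The module is installed in compiled form; this text tells all that it offers.
- The arm moves only by the tool servo_tool, never from a script. Its argument "commands" is one flat list of numbers, 7 for each row, row after row: the shift along the tool's x, y, z in m, then the turn, a rotation vector about the tool's x, y, z in degrees, then the finger opening in m, from 0 to 0.094. In form: [x, y, z, ax, ay, az, grip, x, y, z, ax, ay, az, grip, ...]. A call has 1 to 10 rows; each row is the pose to reach, as a shift and turn from the pose commanded when the call began, along the tool's axes at that moment; what a row does not reach only later rows make up. A row lasts 1/8 s, in which the tool goes at most 62.5 mm and 10.7 degrees, less where a joint would pass 70% of its speed; a pose out of reach is approached as far as the arm can. A call with a gripper value outside its range is refused whole. The fingers move at their own pace and stop on an object; the grip force is fixed at half the most. Time passes only in rows, so rows that repeat a pose let the fingers close. It gives the time, the measured TCP pose, the force, the opening and the grip force at its end, in the units of the state.
- robot.get_obs(): the state, without advancing time (a new reading comes with each control period).
- snapshot(name): name is "scene" or "top" or "wrist"; returns a dict with "img" (420x560x3 uint8, blue, green, red), "camera_matrix" (3x3 intrinsics, pixels), "extrinsics" (4x4, takes a point from camera to world coordinates); the wrist camera has in their place "hand_eye" (4x4, takes a point from camera to tool coordinates, whose origin is the TCP and whose axes are the flange's). Camera axes: x right, y down, z forward; pixel columns grow to the right and rows downward; lengths in m; the calibration is good to about 2 mm. The wrist camera is an equidistant fisheye: a pixel r from the principal point sees the ray r / f radians off the axis. A picture is of the moment at which its call begins: read the wrist's pose just before it. There is no depth.
- close_job(): hands the job in; it is judged then, once.
Trained networks look in a picture, given as the dict that the camera call returned (one of the last four; its "shot" number tells which), for a name from the list of things; names that differ only in an ending like _2 or _b are one class to them, and where a whole thing is asked for, a point or a joint stands for the part that bears it (a point fixed in the world has none). Each returns a list of dicts, best first, with "conf" (0 to 1); they miss things now and then, are a little off and sometimes report something else, mostly with a low value. They report only what shows in the picture. A call takes as long as a camera call. They do not tell look-alikes from the thing itself.
- spotter.trace(name, picture): "region" (420x560 bool, what is visible of it) and "box" ([left, top, width, height] in pixels, round what is visible of it).
The state is a dict: "time": time; "joint_positions": joint angles; "qvel": joint speeds; "joint_torque": joint torques, N m; "tool_pos": TCP position; "ee_rot": TCP orientation; "wrist_force": force on the tool from outside, world axes, zero at the start; "wrist_torque": the same for the moment, N m; "width": finger opening in m; "finger_force": force on a finger pad.
Only numpy, scipy, OpenCV 4.12 (cv2) and the standard library are available. Lean on these libraries where they do the work, as an engineer would, in place of code of your own. Each camera call takes 0.05 s, during which the arm holds its last target. There are 200 camera calls.

### The job

Put the digital caliper and the small steel square back in their fitted case: lay each one down flat, without dropping it, in the cut-out of its own shape, fully down on the yellow floor. When both are in, gently close the lid until it is fully shut. Leave the other parts and gauges on the bench where they are.

Things in the scene. Friction and masses are not known exactly. Their poses are not given: they have to be found in the camera images.
- case: Open blue plastic instrument case, fixed. Base 270 (x) x 164 (y) x 28 mm high, walls 5 mm. Origin: centre of its underside; y points to the hinged long side, z up. Black foam insert, top at z 25 mm; cut-outs shaped like the tools with 4 mm play all round, one way round only, yellow floor at z 11 mm. A radius gauge and a scriber already fill two other cut-outs (fixed).
- lid (a joint): Lid angle, rad: 0 shut, 1.57 upright, 2.1 fully open; starts 1.7 to 2.0, leaning back away from the case. Stiff hinge (0.32 N m): it stays where left and takes about 1 to 3 N at the free edge. Lid 270 x 164 mm, 12 mm thick overall, hollow padded inside clearing seated tools by 5 mm, 0.25 kg, no latch. Shut, its top is 40.5 mm above the bench.
- lid_hinge (a point): Middle of the lid's hinge line, on the outer long side of the case (case x 0, y +82 mm, z +28.5 mm). The hinge runs along the case's x. Its axes turn with the lid: own -y points from the hinge to the free edge, own z out of the lid's outer face (up when shut).
- lid_edge (a point): Middle of the lid's free edge, on the outer face (164 mm from the hinge line, 12 mm out along the lid's z). A thumb lip 60 mm long sticks out 8 mm beyond this edge.
- caliper: Closed digital caliper, display up, 0.17 kg. Origin under the middle of its silver display unit (70 x 32 x 14 mm high, flat sides at y +-16: grip there). x along the steel beam to its tail, long jaws to -y. Beam 16 wide, 4 thick, x -70 to +166 mm, 2.5 mm off the surface; long jaws x -70 to -37, out to y -48 mm; short jaws to y +25. Balance point 5 to 15 mm towards the tail.
- caliper_tail (a point): Tail end of the caliper's beam, 166 mm along +x from its origin and 4.5 mm up.
- caliper_pocket (a point): Point on the yellow floor of the caliper's cut-out where the caliper's origin must lie (case x -48, y -20, z 11 mm). In place its axes point like the case's: tail to case +x, long jaws away from the hinge. Finger scoops on both sides of the display unit go down to the same floor, 29 mm wide, 48 mm long, centred on the unit.
- caliper_pocket_end (a point): Where the caliper's tail must come to lie (case x +118, y -20 mm).
- square: Steel engineer's square, L of 100 x 70 mm, lying flat, 0.22 kg. Origin under the middle of the dark thick stock, 20 (x) x 70 (y) x 15 mm high. Blade 18 mm wide, 5 thick, flush with the underside, from the stock's +y end (y +17 to +35) out to x +90 mm. z up. Grip it across the stock at y about -6 mm, clear of the blade.
- square_tip (a point): End of the square's blade: x +90, y +26, z 2.5 mm from its origin.
- square_pocket (a point): Point on the yellow floor of the square's cut-out where the square's origin must lie (case x +32, y +36, z 11 mm). In place its axes point like the case's: blade along the hinge side, tip to case +x. Finger scoops on both sides of the stock go down to the same floor, 26 mm wide, 32 mm long, centred on y -6 mm of the square.
- square_pocket_end (a point): Where the end of the square's blade must come to lie (case x +122, y +62 mm).
- bushing_a: Dark steel bushing standing on the bench, 52 mm across, 85 mm high, origin at its foot. To be left alone.
- bushing_b: Second bushing, the same. To be left alone.
- ring_gauge: Steel ring gauge lying flat, 58 mm across, 16 mm high, origin under its centre. To be left alone.
- micrometer: Micrometer lying flat, about 140 x 50 x 16 mm, green bow. To be left alone.
Not all that is in view belongs to the job. What is shaped like the square but brown is not meant.

How it is judged:
On the way:
1. with the lid still open, both tools lie released, flat and fully down in their own cut-outs (horizontal distance between caliper and caliper_pocket below 0.007 m and horizontal distance between caliper_tail and caliper_pocket_end below 0.01 m and z of caliper in the frame of case between 0.008 and 0.0135 m and angle between each of caliper, square's own z axis and vertical below 0.05 rad and horizontal distance between square and square_pocket below 0.007 m and horizontal distance between square_tip and square_pocket_end below 0.01 m and z of square in the frame of case between 0.008 and 0.0135 m and contact force between the fingers and caliper below 0.1 N and contact force between the fingers and square below 0.1 N and value of joint lid above 0.6 rad), for 0.2 s.
At the end, for the whole second after the job is handed in: Caliper and square lie released, at rest, each on the yellow floor of its own cut-out (origin within 7 mm of its place from above, far end within 10 mm, tilt under 0.05 rad, underside 8 to 13.5 mm above the case's underside); the lid is shut to within 0.035 rad (6 mm at its edge) (horizontal distance between caliper and caliper_pocket below 0.007 m and horizontal distance between caliper_tail and caliper_pocket_end below 0.01 m and z of caliper in the frame of case between 0.008 and 0.0135 m and angle between each of caliper, square's own z axis and vertical below 0.05 rad and horizontal distance between square and square_pocket below 0.007 m and horizontal distance between square_tip and square_pocket_end below 0.01 m and z of square in the frame of case between 0.008 and 0.0135 m and contact force between the fingers and caliper below 0.1 N and contact force between the fingers and square below 0.1 N and linear speed of each of caliper, square below 0.02 m/s and value of joint lid below 0.035 rad); the robot touches nothing.
It fails at once if the caliper is dropped or flung: out of the fingers and moving faster than 0.5 m/s (a free fall of about 13 mm) (contact force between the fingers and caliper below 0.05 N and linear speed of caliper above 0.5 m/s).
It fails at once if the square is dropped or flung: out of the fingers and moving faster than 0.5 m/s (a free fall of about 13 mm) (contact force between the fingers and square below 0.05 N and linear speed of square above 0.5 m/s).
It fails at once if the lid is slammed: closing faster than 2.5 rad/s within the last 0.3 rad (value of joint lid below 0.3 rad and velocity of joint lid below -2.5 rad/s).
It fails at once if another part or gauge on the bench is moved by more than 30 mm or knocked over (distance of any of bushing_a, bushing_b, ring_gauge, micrometer from where it was at the start of the episode above 0.03 m or angle between any of bushing_a, bushing_b, ring_gauge, micrometer's own z axis and vertical above 0.4 rad).
It also fails if it takes over 72 s, if anything falls off the work surface, if the arm or the gripper's body presses on something with over 40 N, if the wrist force passes 120 N, or if a joint passes its speed limit or range.

## Working session

There is one attempt and no reset: what is moved stays moved. The work goes in short steps, Python scripts to look and compute and a tool call to move; the robot and the scene stay as the last step left them, time stands still between calls to the robot, and variables do not carry over. Pictures are saved under pics/ and viewed, at most 10 in all, crops included, and the job is handed in when it is done.

Besides the shell and the picture viewer there is one more tool, called after "Request:" by a JSON object that holds its "method" and its "body". servo_tool: Moves the arm, as the interface text tells. Its arguments: {"type":"object","properties":{"commands":{"type":"array","items":{"type":"number"}}},"required":["commands"]}

```bash
mkdir -p pics; ls; python3 - <<'E'
from bench import robot, snapshot, spotter
import cv2, numpy as np, pickle
o=robot.get_obs(); print({k:np.round(v,3).tolist() for k,v in o.items()}); print(robot.tips_ahead)
for n in ["scene","top"]:
    s=snapshot(n); cv2.imwrite(f"pics/{n}0.png",s["img"]); print(n,np.round(s["camera_matrix"],1).tolist(),np.round(s["extrinsics"],3).tolist())
    for t in ["case","lid","caliper","square","bushing_a","ring_gauge","micrometer"]:
        for d in spotter.trace(t,s)[:4]: print(t,round(d["conf"],2),d["box"],int(d["region"].sum()))
E
```

```text
pics
{'time': 0.0, 'joint_positions': [1.212, 0.088, 1.372, 0.0, 1.684, -0.103], 'qvel': [0.001, -0.002, 0.0, 0.0, -0.001, 0.0], 'joint_torque': [-0.001, -34.017, -30.243, 0.072, 0.033, -0.0], 'tool_pos': [0.139, 0.532, 0.215], 'ee_rot': [-3.139, -0.0, 2.886], 'wrist_force': [-0.613, -0.081, -0.49], 'wrist_torque': [0.035, -0.009, -0.046], 'finger_force': 0.0, 'width': 0.094}
0.011
scene [[468.9, 0.0, 274.6], [0.0, 468.9, 211.5], [0.0, 0.0, 1.0]] [[0.352, 0.744, -0.568, 1.24], [0.936, -0.29, 0.201, -0.409], [-0.015, -0.603, -0.798, 1.034], [0.0, 0.0, 0.0, 1.0]]
case 0.67 [244.2, 195.8, 19.7, 35.5] 297
case 0.56 [359.5, 111.9, 136.4, 130.4] 10012
lid 0.97 [411.9, 111.1, 84.0, 117.0] 4737
caliper 0.74 [158.3, 219.3, 38.0, 75.4] 874
square 0.69 [240.2, 197.5, 26.0, 33.0] 392
square 0.17 [358.8, 114.4, 130.3, 130.1] 10078
bushing_a 0.81 [270.2, 264.6, 22.1, 36.7] 699
bushing_a 0.6 [214.1, 283.9, 28.4, 35.5] 742
bushing_a 0.21 [359.5, 109.6, 135.8, 133.7] 9960
ring_gauge 0.79 [209.0, 170.7, 18.2, 21.1] 263
micrometer 0.64 [95.8, 226.0, 21.6, 41.0] 302
top [[408.8, 0.0, 276.0], [0.0, 408.8, 210.9], [0.0, 0.0, 1.0]] [[0.02, -0.998, 0.062, 0.484], [-0.999, -0.021, -0.026, -0.14], [0.028, -0.061, -0.998, 1.172], [0.0, 0.0, 0.0, 1.0]]
case 0.66 [55.3, 123.5, 130.0, 125.0] 11226
lid 0.73 [55.4, 121.7, 65.3, 116.1] 5068
caliper 0.71 [353.3, 173.3, 23.7, 85.2] 799
square 0.62 [213.0, 228.7, 37.6, 36.5] 344
square 0.57 [272.9, 219.9, 22.7, 37.8] 357
bushing_a 0.64 [324.0, 135.6, 28.0, 25.3] 456
bushing_a 0.36 [413.6, 226.7, 22.2, 45.8] 312
ring_gauge 0.68 [297.3, 275.7, 21.2, 20.9] 225
micrometer 0.82 [411.2, 225.2, 22.0, 49.4] 351
```

View pics/top0.png

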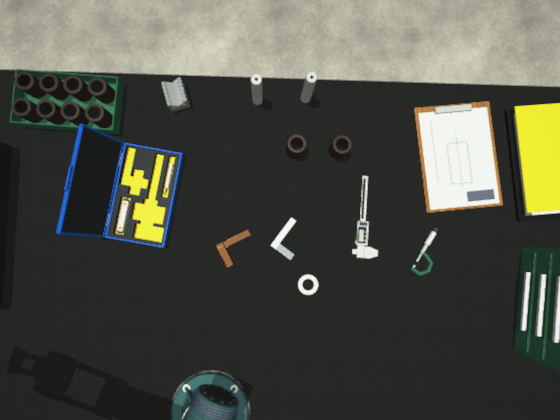

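View pics/scene0.png

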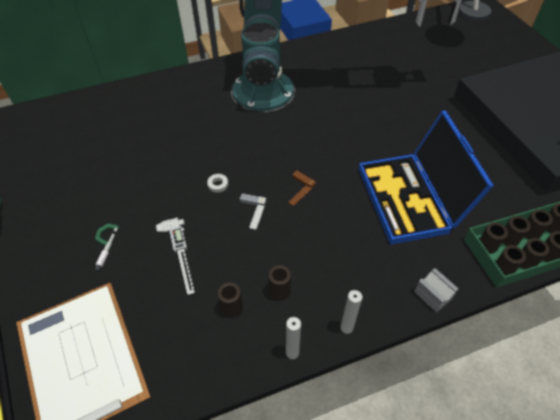

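Candidates for the square in the top view: grey steel L at (284,240), brown L at (232,248). The same pair is at (253,208) and (302,188) in the scene view. I choose the grey one. The only caliper is at (363,235) with its tail at (365,178). The open case is at (145,195), its lid on the left, and the bushings, ring and micrometer are clear to see.

```bash
cat > h.py <<'E'
from bench import robot, snapshot, spotter
import cv2, numpy as np
from scipy.spatial.transform import Rotation as Ro
def pose(o=None):
    o=o or robot.get_obs(); return np.array(o["tool_pos"]), Ro.from_euler('xyz',o["ee_rot"]).as_matrix()
def cam(name):
    """returns picture with 'T' camera->world"""
    p,R=pose(); s=snapshot(name)
    if name=="wrist":
        T=np.eye(4); T[:3,:3]=R; T[:3,3]=p; s["T"]=T@s["hand_eye"]
    else: s["T"]=s["extrinsics"]
    s["fish"]=name=="wrist"; return s
def rays(s,uv):
    uv=np.atleast_2d(np.asarray(uv,float)); K=s["camera_matrix"]
    d=np.c_[(uv[:,0]-K[0,2])/K[0,0],(uv[:,1]-K[1,2])/K[1,1]]
    if s["fish"]:
        r=np.linalg.norm(d,axis=1)[:,None]+1e-12; d=np.c_[d/r*np.sin(r),np.cos(r)]
    else: d=np.c_[d,np.ones(len(d))]
    return d@s["T"][:3,:3].T
def onz(s,uv,z):
    d=rays(s,uv); c=s["T"][:3,3]; return c+d*((z-c[2])/d[:,2])[:,None]
def proj(s,P):
    P=np.atleast_2d(P); q=(P-s["T"][:3,3])@s["T"][:3,:3]; K=s["camera_matrix"]
    if s["fish"]:
        rho=np.linalg.norm(q[:,:2],axis=1); th=np.arctan2(rho,q[:,2]); d=q[:,:2]/(rho[:,None]+1e-12)*th[:,None]
    else: d=q[:,:2]/q[:,2:]
    return np.c_[d[:,0]*K[0,0]+K[0,2],d[:,1]*K[1,1]+K[1,2]]
def go(p,yaw):
    """shift (mm) and turn (deg) in tool axes to put the TCP at p, pointing down, tool yaw."""
    P,R=pose(); Rt=Ro.from_euler('xyz',[np.pi,0,yaw]).as_matrix()
    return np.round((R.T@(np.array(p)-P))*1000,1), np.round(Ro.from_matrix(R.T@Rt).as_rotvec(degrees=True),1)
E
python3 - <<'E'
from h import *
s=cam("top")
for n,uv,z in [("sq corner",(273,245),0.005),("sq tip",(294,219),0),("sq stock end",(292,257),.01),("cal disp",(362,235),.014),("tail",(365,177),.004),("case a",(124,143),.028),("case b",(182,153),.028),("case c",(163,246),.028),("case d",(106,238),.028),("bush1",(297,144),.085),("bush2",(342,145),.085),("ring",(308,285),.016)]:
    print(n,onz(s,uv,z).round(3)[0])
w=cam("wrist"); cv2.imwrite("pics/w0.png",w["img"]); print(w["camera_matrix"],w["hand_eye"].round(3),w["T"].round(3))
E
```

```text
sq corner [ 0.459 -0.164  0.005]
sq tip [ 0.535 -0.223  0.   ]
sq stock end [ 0.427 -0.219  0.01 ]
cal disp [ 0.493 -0.417  0.014]
tail [ 0.661 -0.427  0.004]
case a [0.737 0.259 0.028]
case b [0.713 0.097 0.028]
case c [0.451 0.14  0.028]
case d [0.47  0.297 0.028]
bush1 [ 0.734 -0.222  0.085]
bush2 [ 0.734 -0.344  0.085]
ring [ 0.35  -0.265  0.016]
[[325.1922621    0.         271.55546022]
 [  0.         325.1922621  210.89691159]
 [  0.           0.           1.        ]] [[ 0.001 -0.959 -0.282  0.084]
 [ 1.     0.001  0.001 -0.001]
 [-0.001 -0.282  0.959 -0.168]
 [ 0.     0.     0.     1.   ]] [[ 0.252  0.928  0.274  0.058]
 [ 0.968 -0.242 -0.07   0.553]
 [ 0.001  0.282 -0.959  0.384]
 [ 0.     0.     0.     1.   ]]
```

View pics/w0.png

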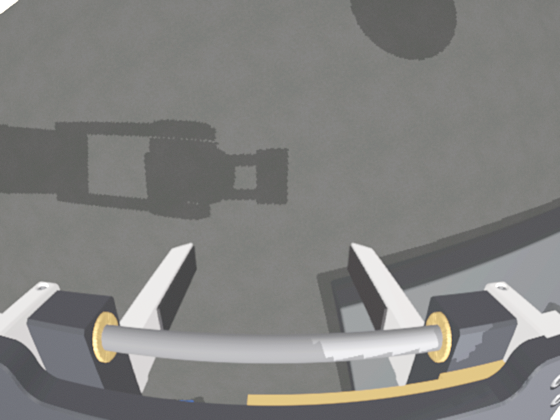

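The wrist picture shows only bench and gripper: the fingers take up rows 245–400, so the free view is in the upper part. I'll look at the case from above first.

```bash
python3 - <<'E'
from h import *
print(*go([.585,.139,.27],np.radians(82)))
E
```

```text
[-530.8 -267.6  -53.5] [ 0.  -0.  83.3]
```

Request:
{"method": "servo_tool", "body": {"commands": [0,0,-0.06,0,0,10,0.094,-0.03,-0.015,-0.12,0,0,20,0.094,-0.53,-0.268,-0.12,0,0,83,0.094,-0.53,-0.268,-0.12,0,0,83,0.094,-0.53,-0.268,-0.12,0,0,83,0.094,-0.53,-0.268,-0.12,0,0,83,0.094,-0.53,-0.268,-0.12,0,0,83,0.094,-0.53,-0.268,-0.1,0,0,83,0.094,-0.53,-0.268,-0.08,0,0,83,0.094,-0.53,-0.268,-0.0535,0,0,83,0.094]}}

```text
time: 2.15
tool_pos: [0.5346, 0.1827, 0.2974]
ee_rot: [3.139, -0.001, 1.437]
wrist_force: [-0.2, 0.5, 0.0]
width: 0.0935
finger_force: 0.0
```

Request:
{"method": "servo_tool", "body": {"commands": [-0.036,-0.055,0.027,0,0,0,0.094,-0.036,-0.055,0.027,0,0,0,0.094,-0.036,-0.055,0.027,0,0,0,0.094,-0.036,-0.055,0.027,0,0,0,0.094]}}

```text
time: 2.65
tool_pos: [0.4747, 0.1567, 0.2725]
ee_rot: [3.135, -0.002, 1.438]
wrist_force: [0.6, 1.4, -1.0]
width: 0.0941
finger_force: 0.0
```

```bash
python3 - <<'E'
from h import *
import pickle
w=cam("wrist"); cv2.imwrite("pics/case1.png",cv2.resize(w["img"],(784,588))); pickle.dump(w,open("case1.pkl","wb")); print(pose()[0],robot.get_obs()["ee_rot"])
for t in ["case","lid"]:
    for d in spotter.trace(t,w)[:2]: print(t,round(d["conf"],2),d["box"])
E
```

```text
[0.47468807 0.15675547 0.27235525] [ 3.13591909e+00 -2.17117148e-03  1.43818435e+00]
case 0.89 [250.1, 0.6, 274.2, 203.4]
lid 0.85 [248.0, 0.4, 277.2, 90.9]
```

View pics/case1.png

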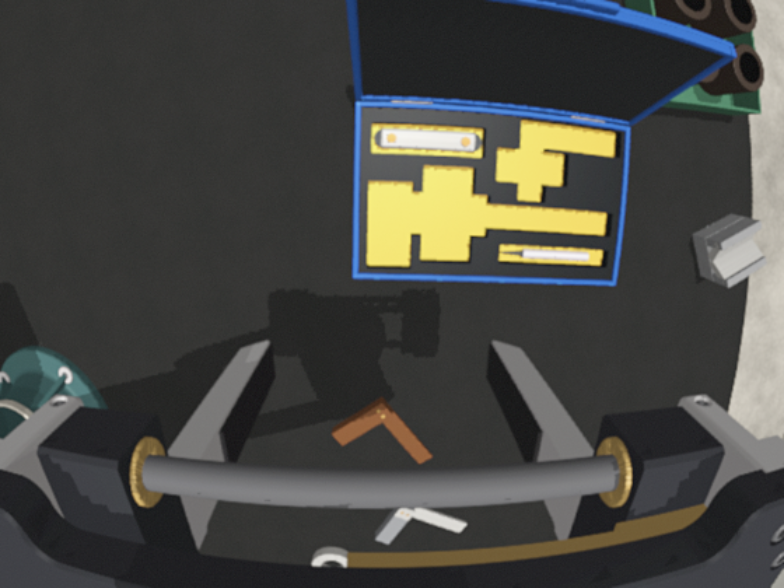

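The wrist view shows the case rim corners (in the enlarged picture) at (357,101), (630,122), (614,285) and (354,278). The square cut-out is at (530,165), the caliper cut-out at (450,215) and the lid is open above. The brown decoy is at (380,430) and the steel square at (415,522). Next I fit the case.

```bash
cat > casefit.py <<'E'
from h import *
from scipy.optimize import least_squares
def edges(w,box):
    """free-edge pixels of the blue rim: left, right, front (camera row direction: front = larger rows)"""
    l,t,r,b=box; hsv=cv2.cvtColor(w["img"],cv2.COLOR_BGR2HSV)
    m=(cv2.inRange(hsv,(100,120,60),(130,255,255))>0); E=[[],[],[]]
    M=np.zeros_like(m); M[t:b,l:r]=m[t:b,l:r]
    for v in range(t+15,b-15):
        u=np.where(M[v])[0]
        if len(u): E[0].append((u[0]-.5,v)); E[1].append((u[-1]+.5,v))
    for u in range(l+25,r-25):
        v=np.where(M[:,u])[0]
        if len(v): E[2].append((u,v[-1]+.5))
    return [np.array(e) for e in E]
def res(q,views):
    x,y,z,a=q; c,s=np.cos(a),np.sin(a); out=[]
    for w,E in views:
        for k,e in enumerate(E):
            P=onz(w,e,z)[:,:2]-[x,y]; L=P@np.array([[c,-s],[s,c]])
            out.append([L[:,0]+.135,L[:,0]-.135,L[:,1]+.082][k]*1000)
    return np.concatenate(out)
def fit(views,q0=(.593,.198,.028,-.14)):
    r=least_squares(res,q0,args=(views,),loss="soft_l1",x_scale=[.01,.01,.01,.1]); return r.x,np.median(abs(res(r.x,views)))
E
python3 - <<'E'
from casefit import *
import pickle
w=pickle.load(open("case1.pkl","rb")); E=edges(w,(240,85,470,212)); print([len(e) for e in E])
q,m=fit([(w,E)]); print(q.round(4),m)
x,y,z,a=q; R=np.array([[np.cos(a),-np.sin(a)],[np.sin(a),np.cos(a)]])
W=lambda lx,ly,lz:np.array([*(np.array([x,y])+R@[lx/1e3,ly/1e3]),lz/1e3])
# check: pocket points reprojected & lid edge for angles
img=cv2.resize(w["img"],None,fx=2,fy=2)
def dr(pts,col,cl=True):
    p=proj(w,np.array(pts))*2+.5; cv2.polylines(img,[p.round().astype(int)],cl,col,1)
dr([W(-135,-82,28),W(135,-82,28),W(135,82,28),W(-135,82,28)],(0,0,255))
for z_ in (11,25):
  dr([W(32-14,36-39,z_),W(32+14,36-39,z_),W(32+14,36+13,z_),W(126,36+13,z_),W(126,36+39,z_),W(18,36+39,z_)],(255,0,255) if z_==11 else (0,255,0))
  dr([W(-48+166+4,-20+12,z_),W(122,-32,z_),W(-48,-32,z_),W(-48,-8,z_)],(255,0,255) if z_==11 else (0,255,0))
for th in (1.7,1.85,2.0):
  ly=82-164*np.cos(th); lz=28.5+164*np.sin(th)
  dr([W(-135,ly,lz),W(135,ly,lz)],(0,255,255),False)
cv2.imwrite("pics/case1b.png",img[0:440,440:1060])
E
```

```text
[97, 97, 180]
[ 0.5911  0.1986  0.0301 -0.1548] 0.4000133119303889
```

View pics/case1b.png

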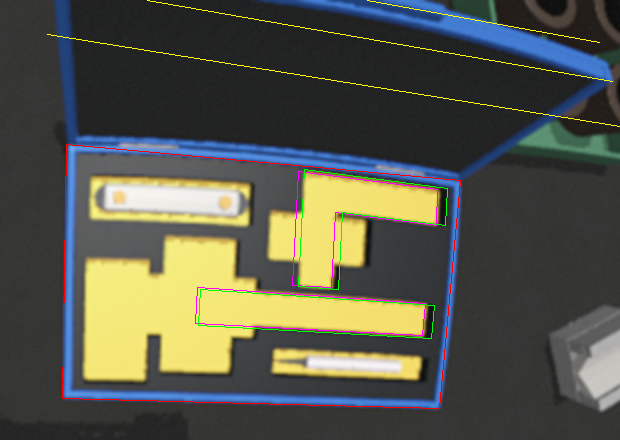

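The overlay fits: the red rim and the cut-out outlines match, rim z is measured at 30 mm, and the lid is at about 1.83 rad. Next, the square.

```bash
python3 - <<'E'
from h import *
print(*go([.463,-.225,.17],np.radians(55)))
E
```

```text
[-379.9   38.8  101. ] [ 0.2 -0.1 27.4]
```

Request:
{"method": "servo_tool", "body": {"commands": [-0.38,0.039,0.05,0,0,27.4,0.094,-0.38,0.039,0.1,0,0,27.4,0.094,-0.38,0.039,0.1,0,0,27.4,0.094,-0.38,0.039,0.1,0,0,27.4,0.094,-0.38,0.039,0.1,0,0,27.4,0.094,-0.38,0.039,0.1,0,0,27.4,0.094,-0.38,0.039,0.1,0,0,27.4,0.094,-0.38,0.039,0.1,0,0,27.4,0.094,-0.38,0.039,0.1,0,0,27.4,0.094,-0.38,0.039,0.1,0,0,27.4,0.094]}}

```text
time: 4.05
tool_pos: [0.4621, -0.2245, 0.1704]
ee_rot: [3.14, -0.001, 0.961]
wrist_force: [0.4, 0.3, 0.5]
width: 0.0937
finger_force: 0.0
```

```bash
python3 - <<'E'
from h import *
import pickle
w=cam("wrist"); pickle.dump(w,open("sq1.pkl","wb")); print(pose()[0],robot.get_obs()["ee_rot"])
for d in spotter.trace("square",w)[:4]: print(round(d["conf"],2),d["box"],d["region"].sum(), cv2.mean(w["img"],d["region"].astype(np.uint8)))
cv2.imwrite("pics/sq1.png",w["img"])
E
```

```text
[ 0.46206515 -0.22459389  0.17030844] [ 3.14004741e+00 -4.46614373e-04  9.61388996e-01]
0.74 [117.5, 35.3, 111.6, 65.2] 2668 (140.92616191904048, 186.09032983508246, 235.81371814092952, 0.0)
0.64 [229.1, 141.9, 101.8, 75.2] 2791 (252.76352561805803, 252.8477248298101, 252.84450017914725, 0.0)
```

View pics/sq1.png

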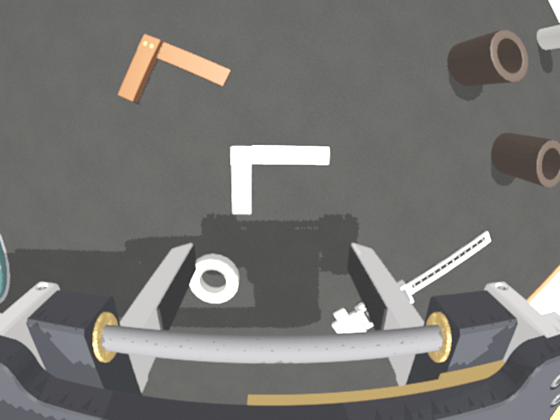

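In the close view the steel square has its corner at (235,150), its blade tip at (328,155) and its stock end at (242,213). The brown decoy is at (165,65), the ring gauge at (213,278), the caliper at (350,315) to (488,237) and the bushings at the right. So the white steel one it is, and I fit its pose by silhouette.

```bash
cat > sil.py <<'E'
from h import *
from scipy.optimize import minimize
B=lambda x0,x1,y0,y1,z0,z1:np.array([[x,y,z] for x in(x0,x1) for y in(y0,y1) for z in(z0,z1)])/1e3
SQ=[B(-10,10,-35,35,0,15),B(-10,90,17,35,0,5)]
CAL=[B(-35,35,-16,16,0,14),B(-70,166,-8,8,2.5,6.5),B(-70,-37,-48,8,2.5,6.5)]
def W(q,P):
    x,y,z,a=q; c,s=np.cos(a),np.sin(a); return np.asarray(P)@np.array([[c,-s,0],[s,c,0],[0,0,1]]).T+[x,y,z]
def render(w,q,boxes,k=4):
    m=np.zeros((420*k,560*k),np.uint8)
    for b in boxes:
        p=(proj(w,W(q,b))+.5)*k-.5
        cv2.fillConvexPoly(m,cv2.convexHull((p*16).round().astype(np.int32)),255,shift=4)
    return cv2.resize(m,(560,420),interpolation=cv2.INTER_AREA)/255.
def mask(w,box,thr=170):
    l,t,ww,hh=[int(v) for v in box]; g=w["img"].min(axis=2); M=np.zeros(g.shape,np.float32)
    a,b,c,d=max(t-8,0),t+hh+9,max(l-8,0),l+ww+9; M[a:b,c:d]=(g[a:b,c:d]>thr); return M
def fit(views,q0,boxes,freez=True):
    sc=np.array([.004,.004,.004,.04])
    def f(p):
        q=np.array(q0)+p*sc if freez else np.array(q0)+np.r_[p[:2],0,p[2]]*sc
        return sum(abs(render(w,q,boxes)-m).sum() for w,m in views)
    n=4 if freez else 3
    S=np.vstack([np.zeros(n),np.eye(n)*2]); best=None
    r=minimize(f,np.zeros(n),method="Nelder-Mead",options=dict(initial_simplex=S,xatol=.01,fatol=.5))
    r=minimize(f,r.x,method="Nelder-Mead",options=dict(initial_simplex=r.x+np.vstack([np.zeros(n),np.eye(n)*.6]),xatol=.01,fatol=.5))
    p=r.x; return (np.array(q0)+p*sc if freez else np.array(q0)+np.r_[p[:2],0,p[2]]*sc), r.fun
E
python3 - <<'E'
from sil import *
import pickle
w=pickle.load(open("sq1.pkl","rb")); m=mask(w,(229,142,102,75)); print(m.sum())
c,t,e=onz(w,[(236,151),(328,155),(242,213)],0.008); a=np.arctan2(*(t-c)[1::-1]); print(c,t,e,a)
q0=np.r_[(c+e)[:2]/2,0,a]
q,f=fit([(w,m)],q0,SQ,False); print(q.round(4),f)
for n,uv in (("ring",(213,275)),): 
    P=onz(w,uv,.016)[0]-[q[0],q[1],0]; ca,sa=np.cos(q[3]),np.sin(q[3]); print(n,P[0]*ca+P[1]*sa,-P[0]*sa+P[1]*ca)
g=W(q,[[0,-.006,0]])[0]; print(g,*go([g[0],g[1],.12],q[3]+np.pi/2))
E
```

```text
2972.0
[ 0.45914697 -0.16377014  0.008     ] [ 0.53430043 -0.22070981  0.008     ] [ 0.42541465 -0.22061811  0.008     ] -0.6483762134893509
[ 0.4456 -0.1912  0.     -0.6062] 178.68627450980392
ring -0.03442549673988463 -0.10601390261259336
[ 0.44219824 -0.19616196  0.        ] [ 12.1 -32.6  50.1] [ 0.1 -0.  -0.2]
```

Request:
{"method": "servo_tool", "body": {"commands": [0.012,-0.0325,0.05,0,0,0,0.094,0.012,-0.0325,0.05,0,0,0,0.094,0.012,-0.0325,0.05,0,0,0,0.094,0.012,-0.0325,0.05,0,0,0,0.094]}}

```text
time: 4.65
tool_pos: [0.4446, -0.1993, 0.1232]
ee_rot: [3.134, -0.001, 0.959]
wrist_force: [0.6, 0.3, 0.6]
width: 0.0943
finger_force: 0.0
```

```bash
python3 - <<'E'
from sil import *
import pickle
w1=pickle.load(open("sq1.pkl","rb")); m1=mask(w1,(229,142,102,75)); q=np.array([.4456,-.1912,0,-.6062])
w=cam("wrist"); pickle.dump(w,open("sq2.pkl","wb"))
p=proj(w,W(q,np.vstack(SQ))); l,t=p.min(0); r,b=p.max(0); print(l,t,r,b)
bx=(l,t,r-l,b-t); m=mask(w,bx)
print(fit([(w,m)],q,SQ,False)); q2,f=fit([(w1,m1),(w,m)],q,SQ,True); print(q2.round(4),f)
g=W(q2,[[0,-.006,0]])[0]; print(g,*go([g[0],g[1],.018],q2[3]+np.pi/2))
h=np.clip(np.dstack([w["img"]*.7]*1),0,255).astype(np.uint8); R=(render(w,q2,SQ)>.5).astype(np.uint8)
cs,_=cv2.findContours(R,0,2); cv2.drawContours(h,cs,-1,(0,0,255),1); cv2.imwrite("pics/sq2.png",cv2.resize(h[100:320,130:420],None,fx=2.5,fy=2.5))
E
```

```text
255.58626710827315 161.6169540648277 366.1594565385854 240.68731819684945
(array([ 0.44614577, -0.19139785,  0.        , -0.61308814]), np.float64(309.4901960784314))
[ 0.4464 -0.1909  0.0038 -0.6119] 450.33333333333326
[ 0.44291342 -0.19582141  0.00380622] [  1.9  -4.  105. ] [ 0.4 -0.  -0. ]
```

View pics/sq2.png

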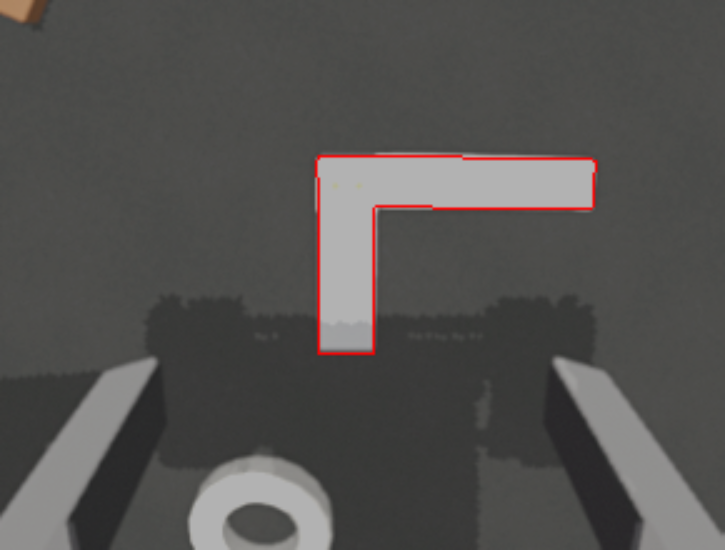

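The outline overlay sits on the steel square, and its underside measured about 0–4 mm, so it lies on the bench. I go down with a 12° lean about the jaw axis, to keep clear of the lid later.

Request:
{"method": "servo_tool", "body": {"commands": [0.002,-0.004,0.03,0.4,10,0,0.094,0.002,-0.004,0.06,0.4,12,0,0.094,0.002,-0.004,0.08,0.4,12,0,0.094,0.002,-0.004,0.095,0.4,12,0,0.094,0.002,-0.004,0.102,0.4,12,0,0.094,0.002,-0.004,0.102,0.4,12,0,0.094,0.002,-0.004,0.102,0.4,12,0,0.094]}}

```text
time: 5.58
tool_pos: [0.4404, -0.1938, 0.0184]
ee_rot: [-3.136, -0.209, 0.959]
wrist_force: [0.6, -0.2, 0.0]
width: 0.0939
finger_force: 0.0
```

```bash
python3 - <<'E'
from h import *
o=robot.get_obs(); p,R=pose(o); print(p,o["ee_rot"]); print(R.T@(np.array([.4428,-.1959,.016])-p)*1000, o["wrist_force"])
E
```

```text
[ 0.44035117 -0.19383735  0.01836039] [-3.13647992 -0.20946284  0.95904493]
[-0.76684308  3.20076976  2.23378502] [ 0.60101294 -0.19954456  0.04145632]
```

Request:
{"method": "servo_tool", "body": {"commands": [0,0.003,0.001,-0.3,0,0,0.094,0,0.003,0.0022,-0.3,0,0,0.05,0,0.003,0.0022,-0.3,0,0,0.01,0,0.003,0.0022,-0.3,0,0,0.01,0,0.003,0.0022,-0.3,0,0,0.01,0,0.003,0.0022,-0.3,0,0,0.01,0,0.003,0.0022,-0.3,0,0,0.01]}}

```text
time: 6.45
tool_pos: [0.4423, -0.1948, 0.0152]
ee_rot: [-3.14, -0.21, 0.958]
wrist_force: [0.3, -0.4, 0.5]
width: 0.0375
finger_force: 0.0
```

Request:
{"method": "servo_tool", "body": {"commands": [0,0,0,0,0,0,0.005,0,0,0,0,0,0,0.005,0,0,0,0,0,0,0.005,0,0,0,0,0,0,0.005,0,0,0,0,0,0,0.005]}}

```text
time: 7.08
tool_pos: [0.4424, -0.1949, 0.0153]
ee_rot: [-3.14, -0.209, 0.958]
wrist_force: [0.5, -0.7, -0.7]
width: 0.0199
finger_force: 29.9
```

```bash
python3 - <<'E'
from h import *
o=robot.get_obs(); p,R=pose(o); print(p,o["ee_rot"],o["width"],o["finger_force"])
E
```

```text
[ 0.44236435 -0.19492439  0.01525658] [-3.14005535 -0.20946806  0.9581765 ] 0.019924727403946782 29.91490513086319
```

```bash
cat >> h.py <<'E'
CASE=np.array([.5911,.1986,-.1548])
def inc(lx,ly,C=None):
    x,y,a=CASE if C is None else C; c,s=np.cos(a),np.sin(a); return np.array([x+c*lx-s*ly,y+s*lx+c*ly])
def goe(p,e):
    P,R=pose(); Rt=Ro.from_euler('xyz',e).as_matrix()
    return np.round((R.T@(np.array(p)-P)),4), np.round(Ro.from_matrix(R.T@Rt).as_rotvec(degrees=True),1)
E
python3 - <<'E'
from h import *
p=pose()[0]; e=[-np.pi,-.2095,.958]; print(*goe([p[0],p[1],.10],e)); print(*goe([p[0],p[1],.17],e))
t=inc(.032,.0304); print(t,*goe([*t,.17],[-np.pi,-.2095,1.415]))
E
```

```text
[ 0.0176 -0.0001 -0.0829] [-0.1  0.   0. ]
[ 0.0322 -0.0002 -0.1514] [-0.1  0.   0. ]
[0.6274045  0.22370265] [ 0.4713 -0.0894 -0.0579] [  5.4  -0.  -25.6]
```

Request:
{"method": "servo_tool", "body": {"commands": [0.004,0,-0.02,0,0,0,0.005,0.01,0,-0.045,0,0,0,0.005,0.0176,0,-0.083,0,0,0,0.005,0.0322,0,-0.151,0,0,0,0.005,0.08,-0.01,-0.14,1,0,-5,0.005,0.15,-0.025,-0.125,2.1,0,-10,0.005,0.22,-0.04,-0.11,3.2,0,-15,0.005,0.29,-0.055,-0.095,4.2,0,-20,0.005,0.36,-0.07,-0.08,5.4,0,-25.6,0.005,0.42,-0.08,-0.068,5.4,0,-25.6,0.005]}}

```text
time: 8.32
tool_pos: [0.5872, 0.1392, 0.1677]
ee_rot: [-3.138, -0.209, 1.415]
wrist_force: [0.3, -0.1, -1.4]
width: 0.0197
finger_force: 29.9
```

```bash
python3 - <<'E'
from h import *
o=robot.get_obs(); print(o["tool_pos"],o["ee_rot"],o["width"],o["finger_force"])
t=inc(.032,.0304); print(t,*goe([*t,.17],[-np.pi,-.2095,1.415]))
E
```

```text
[0.58724586 0.13922594 0.16767388] [-3.13812637 -0.20893282  1.41519747] 0.019733606874437135 29.911322593688965
[0.6274045  0.22370265] [0.0882 0.0266 0.0162] [-0.2  0.   0. ]
```

```bash
python3 - <<'E'
from casefit import *
import pickle
w=cam("wrist"); pickle.dump(w,open("case2.pkl","wb"))
for lx,ly in [(-.135,-.082),(.135,-.082),(.135,.082),(-.135,.082)]: print(proj(w,np.r_[inc(lx,ly),.028]).round(0))
import sil
m=(w["img"].min(axis=2)>170); 
p,R=pose()
# square in hand: expected pose
y=pose()[0]; s=robot.get_obs()
print(proj(w,sil.W([*(y[:2]-0),y[2]-.0153,1.415-np.pi/2],sil.SQ[1]+[0,.0056,0])).round(0))
hs=cv2.cvtColor(w["img"],cv2.COLOR_BGR2HSV); b=cv2.inRange(hs,(100,120,60),(130,255,255))
ys,xs=np.where(b); print(xs.min(),xs.max(),ys.min(),ys.max()); cv2.imwrite("pics/case2.png",w["img"])
E
```

```text
[[142. 251.]]
[[396. 252.]]
[[396.  97.]]
[[142.  98.]]
[[258. 210.]
 [258. 211.]
 [258. 180.]
 [258. 180.]
 [414. 210.]
 [417. 211.]
 [414. 183.]
 [418. 182.]]
79 457 0 254
```

View pics/case2.png

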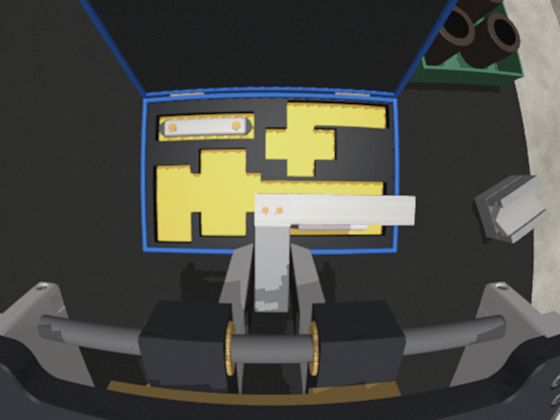

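The view shows the square held well, its blade from (255,194) to (415,225), over the case with rim corners at about (142,98), (396,97), (396,252) and (142,251). The cut-outs are clear. The blade appears about 14 px off my prediction, so I solve the held pose.

```bash
python3 - <<'E'
from casefit import *
import pickle
w=pickle.load(open("case2.pkl","rb"))
P=np.array([[-10,35,15],[90,35,5],[90,17,5],[10,17,5],[-10,-35,15],[10,-35,15]])/1e3
U=np.array([(254.5,194),(415,196.5),(414.5,225),(290.5,225),(254,311),(289,311)])
p,R0=pose()
def model(q):
    # square pose: yaw, tilt about own x, origin in world
    R=Ro.from_euler('xyz',[q[3],q[4],q[5]]).as_matrix(); return proj(w,P@R.T+q[:3])
yd=np.array([-np.sin(1.415-np.pi/2),np.cos(1.415-np.pi/2),0])
q0=np.r_[p+yd*.0056-[0,0,.0153],0,0,1.415-np.pi/2]
print("pred",model(q0).round(0).tolist())
for free in ([0,1,2,5],[0,1,2,3,5],[0,1,3,5]):
    def f(d):
        q=q0.copy(); q[free]+=d*np.array([.01,.01,.01,.1,.1,.1])[free]; return (model(q)-U).ravel()
    r=least_squares(f,np.zeros(len(free))); q=q0.copy(); q[free]+=r.x*np.array([.01,.01,.01,.1,.1,.1])[free]
    d=q[:3]-q0[:3]; xd=np.array([yd[1],-yd[0],0]); print(free,"dx,dy,dz mm",(d@xd*1e3).round(1),(d@yd*1e3).round(1),(d[2]*1e3).round(1),"rot",(q-q0)[3:].round(3),"rms",np.sqrt(np.mean(r.fun**2)).round(2))
# case from this view: left,right edges and front (partially hidden) + yellow floor
E=edges(w,(125,100,410,262)); E[2]=E[2][(E[2][:,0]<235)|(E[2][:,0]>325)]; E[1]=E[1][(E[1][:,1]<185)|(E[1][:,1]>232)]
q,m=fit([(w,E)],(.5911,.1986,.028,-.155)); print(q.round(4),m)
w1=pickle.load(open("case1.pkl","rb")); E1=edges(w1,(240,85,470,212)); q,m=fit([(w,E),(w1,E1)],(.5911,.1986,.028,-.155)); print(q.round(4),m)
E
```

```text
pred [[257.0, 180.0], [418.0, 182.0], [417.0, 211.0], [292.0, 211.0], [258.0, 300.0], [292.0, 300.0]]
[0, 1, 2, 5] dx,dy,dz mm -1.4 -8.0 -1.4 rot [ 0.     0.    -0.011] rms 0.69
[0, 1, 2, 3, 5] dx,dy,dz mm -1.4 -7.8 -1.6 rot [ 0.024  0.    -0.011] rms 0.66
[0, 1, 3, 5] dx,dy,dz mm -1.6 -7.6 0.0 rot [ 0.015  0.    -0.011] rms 0.8
[ 0.5918  0.1981  0.0288 -0.1569] 0.26308504679270484
[ 0.5916  0.1982  0.0289 -0.1563] 0.32348597620576736
```

```bash
python3 - <<'E'
from h import *
import pickle
w=pickle.load(open("sq1.pkl","rb")); he=w["hand_eye"]; w["T"]=he
for x in (.008,-.008):
    print([proj(w,[x,y,.011]).round(0).tolist() for y in (-.047,-.0595,.047,.0595)])
w=pickle.load(open("case2.pkl","rb")); w["T"]=he
print([proj(w,[x,y,.011]).round(0).tolist() for x in (.008,-.008) for y in (-.01,-.0225,.01,.0225)])
g=w["img"]; cv2.imwrite("pics/fing.png",np.hstack([cv2.resize(pickle.load(open("sq1.pkl","rb"))["img"][220:300,140:400],None,fx=1.5,fy=3),cv2.resize(g[220:300,200:340],None,fx=2.8,fy=3)]))
E
```

```text
[[[196.0, 244.0]], [[176.0, 244.0]], [[351.0, 244.0]], [[371.0, 244.0]]]
[[[198.0, 268.0]], [[179.0, 267.0]], [[349.0, 268.0]], [[368.0, 267.0]]]
[[[257.0, 245.0]], [[236.0, 245.0]], [[290.0, 245.0]], [[311.0, 245.0]], [[257.0, 269.0]], [[237.0, 269.0]], [[290.0, 269.0]], [[310.0, 269.0]]]
```

View pics/fing.png

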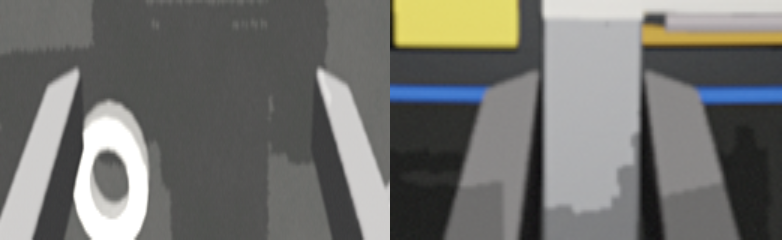

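```bash
cat > held.py <<'E'
from casefit import *
P=np.array([[-10,35,15],[90,35,5],[90,17,5],[10,17,5],[-10,-35,15],[10,-35,15]])/1e3
def held(w,U):
    """square in the tool frame: returns square origin, own y axis pitch etc. relative to the tool, and world pose"""
    T=w["T"]@np.linalg.inv(w["hand_eye"]); p=T[:3,3]; a=Ro.from_matrix(T[:3,:3]).as_euler('xyz')[2]-np.pi/2
    yd=np.array([-np.sin(a),np.cos(a),0]); xd=np.array([yd[1],-yd[0],0]); q0=np.r_[p+yd*.0056-[0,0,.0153],0,0,a]
    sc=np.array([.01,.01,.01,.1,.1])
    mod=lambda d:proj(w,P@Ro.from_euler('xyz',[d[3]*.1,0,a+d[4]*.1]).as_matrix().T+q0[:3]+d[:3]*.01)
    r=least_squares(lambda d:(mod(d)-U).ravel(),np.zeros(5)); d=r.x*sc
    print("TCP",p.round(4),"dx,dy,dz mm",(np.array([d[:3]@xd,d[:3]@yd,d[2]])*1e3).round(1),"tilt,yaw",d[3:].round(3),"rms",np.sqrt(np.mean(r.fun**2)).round(2))
E
python3 - <<'E'
from held import *
import pickle
w=pickle.load(open("case2.pkl","rb"))
held(w,np.array([(254.5,194),(415,196.5),(414.5,225),(290.5,225),(254,311),(289,311)]))
print(pose()[0])
E
```

```text
TCP [0.5872 0.1392 0.1677] dx,dy,dz mm [-1.1  0.4 -1.4] tilt,yaw [ 0.024 -0.011] rms 0.66
[0.58891248 0.14730428 0.16782381]
```

The held pose is within about 1 mm of the plan; the apparent slip came from a pose reading taken after the arm had moved on. Now I go over the cut-out.

```bash
sed -i 's/^CASE=.*/CASE=np.array([.5916,.1982,-.1563])/' h.py; python3 - <<'E'
from h import *
t=inc(.0325,.0302)
for z in (.16,.058): print(t,*goe([*t,z],[-np.pi,-.2095,1.4145]))
E
```

```text
[0.62840489 0.22297277] [0.0771 0.0278 0.025 ] [-0.2 -0.5  0.4]
[0.62840489 0.22297277] [0.0551 0.0281 0.1246] [-0.2 -0.5  0.4]
```

Request:
{"method": "servo_tool", "body": {"commands": [0.03,0.01,0.005,0,0,0,0.005,0.06,0.02,0.015,0,0,0,0.005,0.077,0.028,0.025,0,0,0,0.005,0.07,0.028,0.055,0,0,0,0.005,0.063,0.028,0.09,0,0,0,0.005,0.055,0.028,0.1246,0,0,0,0.005,0.055,0.028,0.1246,0,0,0,0.005,0.055,0.028,0.1246,0,0,0,0.005,0.055,0.028,0.1246,0,0,0,0.005]}}

```text
time: 9.5
tool_pos: [0.6289, 0.212, 0.0612]
ee_rot: [3.138, -0.211, 1.416]
wrist_force: [-0.0, -0.3, -1.1]
width: 0.0194
finger_force: 29.9
```

```bash
python3 - <<'E'
from h import *
import pickle
o=robot.get_obs();print(o["tool_pos"],o["ee_rot"],o["wrist_force"])
w=cam("wrist"); pickle.dump(w,open("pl1.pkl","wb")); cv2.imwrite("pics/pl1.png",cv2.resize(w["img"][60:340,100:470],None,fx=2,fy=2))
t=inc(.0325,.0302)
for z in (.0265,): print(t,*goe([*t,z],[-np.pi,-.2095,1.4145]))
E
```

```text
[0.62886394 0.21204064 0.06121152] [ 3.13830069 -0.21149636  1.41572444] [-0.0258372  -0.27170639 -1.07848396]
[0.62840489 0.22297277] [ 0.0032 -0.0021  0.0361] [ 0.2 -0.1  0.1]
```

View pics/pl1.png

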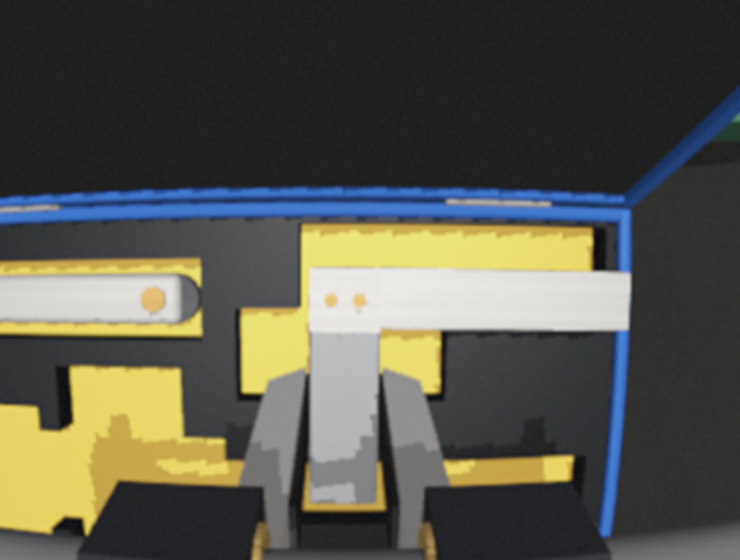

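The picture shows the square over the case, its blade about 11 mm short of the cut-out towards the hinge, as the pose reading also says. I correct at this height, settle and read again.

Request:
{"method": "servo_tool", "body": {"commands": [0.006,-0.001,0,0.2,0,0,0.005,0.0104,-0.0021,0.0023,0.2,0,0,0.005,0.0104,-0.0021,0.0023,0.2,0,0,0.005,0.0104,-0.0021,0.0023,0.2,0,0,0.005,0.0104,-0.0021,0.0023,0.2,0,0,0.005]}}

```text
time: 10.18
tool_pos: [0.6268, 0.2227, 0.0583]
ee_rot: [-3.137, -0.21, 1.415]
wrist_force: [0.1, 0.4, -2.6]
width: 0.0195
finger_force: 29.9
```

```bash
python3 - <<'E'
from h import *
import pickle
o=robot.get_obs();print(o["tool_pos"],o["ee_rot"],o["wrist_force"])
w=cam("wrist"); pickle.dump(w,open("pl2.pkl","wb")); 
t=inc(.0325,.0302)
for z in (.0365,.0262,): print(t,*goe([*t,z],[-np.pi,-.2095,1.4145]))
# corner check of the pocket vs blade: yellow left/right extents
hs=cv2.cvtColor(w["img"],cv2.COLOR_BGR2HSV); y=cv2.inRange(hs,(22,100,140),(35,255,255)); wh=cv2.inRange(hs,(0,0,190),(180,40,255))
for v in (165,172,178,184,190,196,202,208,214,220):
    a=np.where(y[v,200:430])[0]+200; b=np.where(wh[v,200:430])[0]+200; print(v,(a.min(),a.max()) if len(a) else 0,(b.min(),b.max()) if len(b) else 0)
E
```

```text
[0.62681492 0.22274202 0.05830648] [-3.13698664 -0.21003288  1.41497012] [ 0.06085252  0.3746692  -2.58748128]
[0.62840489 0.22297277] [-0.004   0.0016  0.0215] [-0.3 -0.   0. ]
[0.62840489 0.22297277] [-0.0062  0.0016  0.0316] [-0.3 -0.   0. ]
165 0 0
172 0 0
178 0 0
184 0 0
190 (np.int64(256), np.int64(402)) 0
196 0 (np.int64(255), np.int64(404))
202 0 (np.int64(255), np.int64(414))
208 (np.int64(200), np.int64(205)) (np.int64(255), np.int64(413))
214 (np.int64(202), np.int64(205)) (np.int64(255), np.int64(413))
220 0 (np.int64(255), np.int64(413))
```

Request:
{"method": "servo_tool", "body": {"commands": [0,0.0016,0,0,0,0,0.005,-0.002,0.0016,0.01,0,0,0,0.005,-0.004,0.0016,0.0215,0,0,0,0.005,-0.005,0.0016,0.0265,0,0,0,0.005,-0.0055,0.0016,0.0285,0,0,0,0.005,-0.0055,0.0016,0.0285,0,0,0,0.005]}}

```text
time: 10.98
tool_pos: [0.6284, 0.2232, 0.0293]
ee_rot: [-3.137, -0.21, 1.415]
wrist_force: [-0.3, -0.5, -3.0]
width: 0.0195
finger_force: 29.9
```

```bash
python3 - <<'E'
from h import *
o=robot.get_obs();print(o["tool_pos"],o["ee_rot"],o["wrist_force"],o["wrist_torque"])
t=inc(.0325,.0302)
for z in (.0262,): print(t,*goe([*t,z],[-np.pi,-.2095,1.4145]))
E
```

```text
[0.62841589 0.22316517 0.02930392] [-3.13703244 -0.21014041  1.41503913] [-0.34615771 -0.46503937 -2.95059062] [-0.30982072  0.15943649 -0.01168375]
[0.62840489 0.22297277] [-0.0008  0.      0.003 ] [-0.3 -0.   0. ]
```

Request:
{"method": "servo_tool", "body": {"commands": [-0.0004,0,0.0015,0,0,0,0.005,-0.0008,0,0.003,0,0,0,0.005,-0.0008,0,0.003,0,0,0,0.005,-0.0008,0,0.003,0,0,0,0.005]}}

```text
time: 11.48
tool_pos: [0.6284, 0.223, 0.0264]
ee_rot: [-3.137, -0.21, 1.415]
wrist_force: [0.5, -0.2, -2.0]
width: 0.0196
finger_force: 29.9
```

Request:
{"method": "servo_tool", "body": {"commands": [-0.0002,0,0.001,0,0,0,0.005,-0.0002,0,0.001,0,0,0,0.005,-0.0002,0,0.001,0,0,0,0.024,-0.0002,0,0.001,0,0,0,0.03,-0.0002,0,0.001,0,0,0,0.034,-0.0002,0,0.001,0,0,0,0.034]}}

```text
time: 12.22
tool_pos: [0.6284, 0.223, 0.0252]
ee_rot: [-3.137, -0.21, 1.415]
wrist_force: [-0.2, 0.5, 0.3]
width: 0.034
finger_force: 0.0
```

```bash
python3 - <<'E'
from h import *
o=robot.get_obs();p=o["tool_pos"]; print(p,o["wrist_force"],o["width"],o["finger_force"])
for z in (.06,.17): print(*goe([p[0],p[1],z],[-np.pi,-.2095,1.415]))
print(*goe([.6,.02,.23],[-np.pi,0,1.4145]))
E
```

```text
[0.62838982 0.22302637 0.02516377] [-0.19301067  0.50523486  0.26533576] 0.03402927770359072 0.0
[ 0.0073 -0.0002 -0.0341] [-0.3 -0.   0. ]
[ 0.0302 -0.0006 -0.1416] [-0.3 -0.   0. ]
[-0.1577  0.0024 -0.2431] [ -0.3 -12.    0.1]
```

Request:
{"method": "servo_tool", "body": {"commands": [0.003,0,-0.015,0,0,0,0.034,0.0073,0,-0.034,0,0,0,0.034,0.018,0,-0.085,0,0,0,0.05,0.0302,0,-0.1416,0,0,0,0.094,0.0302,0,-0.1416,0,0,0,0.094,0.0302,0,-0.1416,0,0,0,0.094]}}

```text
time: 12.98
tool_pos: [0.6291, 0.2229, 0.1714]
ee_rot: [-3.139, -0.211, 1.415]
wrist_force: [0.7, 0.6, -0.7]
width: 0.0706
finger_force: 0.0
```

```bash
python3 - <<'E'
from sil import *
import pickle
w=cam("wrist"); pickle.dump(w,open("pl3.pkl","wb"))
x,y=inc(.032,.036); q0=np.array([x,y,.011,-.1563])
hs=cv2.cvtColor(w["img"],cv2.COLOR_BGR2HSV); p=proj(w,W(q0,np.vstack(SQ))); l,t=p.min(0).astype(int)-4; r,b=p.max(0).astype(int)+4; print(l,t,r,b)
M=np.zeros((420,560),np.float32); M[t:b,l:r]=((hs[t:b,l:r,1]<60)&(hs[t:b,l:r,2]>110)); print(M.sum(),render(w,q0,SQ).sum())
q,f=fit([(w,M)],q0,SQ,False); print((q-q0).round(4),f)
q,f=fit([(w,M)],q0,SQ,True); print((q-q0).round(4),f)
print(*goe([.493,-.417,.22],[-np.pi,0,-.06])); print(pose()[0])
E
```

```text
258 186 361 263
3039.0 2676.219607843137
[-0.0008  0.001   0.     -0.0129] 480.3686274509804
[-0.0008  0.0009 -0.0006 -0.013 ] 479.05490196078426
[-0.6282 -0.0354 -0.185 ] [-9.1 -9.5 84.2]
[0.62842441 0.2227231  0.16947883]
```

The square sits in its cut-out: fitted z is 10.4 mm and it is off by about 1.3 mm. On to the caliper.

Request:
{"method": "servo_tool", "body": {"commands": [-0.628,-0.0354,-0.185,-9.1,-9.5,84.2,0.094,-0.628,-0.0354,-0.185,-9.1,-9.5,84.2,0.094,-0.628,-0.0354,-0.185,-9.1,-9.5,84.2,0.094,-0.628,-0.0354,-0.185,-9.1,-9.5,84.2,0.094,-0.628,-0.0354,-0.185,-9.1,-9.5,84.2,0.094,-0.628,-0.0354,-0.185,-9.1,-9.5,84.2,0.094,-0.628,-0.0354,-0.185,-9.1,-9.5,84.2,0.094,-0.628,-0.0354,-0.185,-9.1,-9.5,84.2,0.094,-0.628,-0.0354,-0.185,-9.1,-9.5,84.2,0.094,-0.628,-0.0354,-0.185,-9.1,-9.5,84.2,0.094]}}

```text
time: 14.28
tool_pos: [0.4987, -0.3878, 0.2154]
ee_rot: [-3.138, 0.002, -0.06]
wrist_force: [-0.5, -0.6, -0.5]
width: 0.0939
finger_force: 0.0
```

```bash
python3 - <<'E'
from h import *
print(pose()[0],robot.get_obs()["ee_rot"],*goe([.493,-.417,.20],[-np.pi,0,-.06]))
E
```

```text
[ 0.4986673  -0.38784038  0.21538002] [-3.13780780e+00  2.03490696e-03 -5.97821477e-02] [-0.0039  0.0295  0.0153] [-0.2  0.1  0. ]
```

Request:
{"method": "servo_tool", "body": {"commands": [-0.004,0.0295,0.04,0,0,0,0.094,-0.004,0.0295,0.04,0,0,0,0.094,-0.004,0.0295,0.04,0,0,0,0.094,-0.004,0.0295,0.04,0,0,0,0.094]}}

```text
time: 14.78
tool_pos: [0.4952, -0.4149, 0.1793]
ee_rot: [3.141, -0.003, -0.058]
wrist_force: [1.1, 0.3, 0.3]
width: 0.0941
finger_force: 0.0
```

```bash
python3 - <<'E'
from sil import *
import pickle
w=cam("wrist"); pickle.dump(w,open("cal1.pkl","wb")); print(pose()[0])
d=spotter.trace("caliper",w); print([(round(x["conf"],2),x["box"],int(x["region"].sum())) for x in d])
m=d[0]["region"].astype(np.float32)
q,f=fit([(w,m)],[.493,-.417,0,-.06],CAL,False); print(q.round(4),f,m.sum())
h=(w["img"]*.8).astype(np.uint8); R=(render(w,q,CAL)>.5).astype(np.uint8); cs,_=cv2.findContours(R,0,2); cv2.drawContours(h,cs,-1,(0,0,255),1)
cs,_=cv2.findContours(d[0]["region"].astype(np.uint8),0,2); cv2.drawContours(h,cs,-1,(0,255,0),1)
cv2.imwrite("pics/cal1.png",cv2.resize(h[20:300,160:400],None,fx=2.1,fy=2.1))
E
```

```text
[ 0.4952393  -0.4150322   0.17955834]
[(0.68, [252.2, 40.0, 68.3, 213.3], 5461)]
[ 0.498  -0.4182  0.     -0.0519] 609.2549019607843 5461.0
```

View pics/cal1.png

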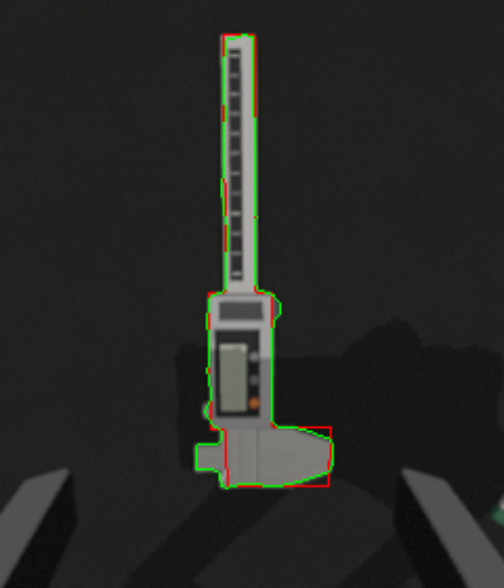

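The fitted outline (red) and the traced region (green) agree on the caliper. The display unit is in the middle, the tail is up and the long jaws are at lower right. I've now used up the picture allowance, so from here on I check by numbers only.

```bash
python3 - <<'E'
from sil import *
q=[.498,-.4182,0,-.0519]; g=W(q,[[.006,0,0]])[0]; print(g,*goe([g[0],g[1],.095],[-np.pi,0,-.0519]))
E
```

```text
[ 0.50399192 -0.41851126  0.        ] [0.0087 0.0028 0.0846] [ 0.1 -0.2 -0.4]
```

Request:
{"method": "servo_tool", "body": {"commands": [0.0087,0.0028,0.045,0,-0.2,-0.4,0.094,0.0087,0.0028,0.085,0,-0.2,-0.4,0.094,0.0087,0.0028,0.085,0,-0.2,-0.4,0.094,0.0087,0.0028,0.085,0,-0.2,-0.4,0.094,0.0087,0.0028,0.085,0,-0.2,-0.4,0.094]}}

```text
time: 15.5
tool_pos: [0.5041, -0.4203, 0.0962]
ee_rot: [3.139, -0.002, -0.053]
wrist_force: [0.0, 0.8, -0.5]
width: 0.094
finger_force: 0.0
```

```bash
python3 - <<'E'
from sil import *
import pickle
w=cam("wrist"); pickle.dump(w,open("cal2.pkl","wb"))
d=spotter.trace("caliper",w); print([(round(x["conf"],2),x["box"],int(x["region"].sum())) for x in d])
m=d[0]["region"].astype(np.float32); w1=pickle.load(open("cal1.pkl","rb")); m1=spotter.trace("caliper",w1)[0]["region"].astype(np.float32)
q0=[.498,-.4182,0,-.0519]; print(*fit([(w,m)],q0,CAL,False)); q,f=fit([(w,m),(w1,m1)],q0,CAL,True); print(q.round(4),f)
g=W(q,[[.006,0,0]])[0]; print(pose()[0],g,*goe([g[0],g[1],.015],[-np.pi,0,q[3]]))
E
```

```text
[(0.7, [241.8, 25.3, 84.2, 272.7], 8361)]
[ 0.49780964 -0.41785364  0.         -0.0551638 ] 974.3607843137255
[ 0.4976 -0.4181 -0.002  -0.0522] 1535.486274509804
[ 0.50343338 -0.41986635  0.09478726] [ 0.50355186 -0.41845739 -0.00197295] [ 0.     -0.0015  0.0798] [ 0.1 -0.  -0. ]
```

Request:
{"method": "servo_tool", "body": {"commands": [0,-0.0015,0.04,0,0,0,0.094,0,-0.0015,0.068,0,0,0,0.07,0,-0.0015,0.0795,0,0,0,0.06,0,-0.0015,0.0795,0,0,0,0.045,0,-0.0015,0.0795,0,0,0,0.02,0,-0.0015,0.0795,0,0,0,0.02,0,-0.0015,0.0795,0,0,0,0.02,0,-0.0015,0.0795,0,0,0,0.02,0,-0.0015,0.0795,0,0,0,0.02,0,-0.0015,0.0795,0,0,0,0.02]}}

```text
time: 16.9
tool_pos: [0.5029, -0.4179, 0.0138]
ee_rot: [-3.142, 0.002, -0.053]
wrist_force: [0.1, -0.5, 2.3]
width: 0.0316
finger_force: 30.0
```

```bash
python3 - <<'E'
from sil import *
o=robot.get_obs(); print(o["tool_pos"],o["ee_rot"],o["width"],o["finger_force"],o["wrist_force"])
q=np.array([.4976,-.4181,0,-.0522]); p,R=pose(); d=p[:2]-q[:2]; c,s=np.cos(q[3]),np.sin(q[3]); lx,ly=c*d[0]+s*d[1],-s*d[0]+c*d[1]; print("TCP in caliper",lx,ly)
t=inc(-.048+lx,-.020); e=[-np.pi,0,-.1563]
print(*goe([p[0],p[1],.16],[-np.pi,0,o["ee_rot"][2]])); print(t,*goe([*t,.16],e))
E
```

```text
[ 0.50287546 -0.41791017  0.01377248] [-3.14150898e+00  1.77456022e-03 -5.29899924e-02] 0.03157592028768513 29.999921321868896 [ 0.11720331 -0.50577668  2.28135387]
TCP in caliper 0.0052583651544647605 0.0004648277109187783
[-0.0003 -0.     -0.1462] [-0.   0.1 -0. ]
[0.5462661  0.18509715] [ 0.0111 -0.6045 -0.1462] [0.  0.1 5.9]
```

Request:
{"method": "servo_tool", "body": {"commands": [0,0,-0.03,0,0,0,0.02,0,0,-0.08,0,0,0,0.02,0,-0.02,-0.146,0,0,0,0.02,0.001,-0.07,-0.146,0,0,1,0.02,0.003,-0.13,-0.146,0,0,2,0.02,0.004,-0.19,-0.146,0,0,3,0.02,0.006,-0.25,-0.146,0,0,4,0.02,0.008,-0.31,-0.146,0,0,5,0.02,0.01,-0.37,-0.146,0,0,5.9,0.02,0.011,-0.43,-0.146,0,0,5.9,0.02]}}

```text
time: 18.15
tool_pos: [0.5362, 0.0131, 0.1588]
ee_rot: [-3.141, 0.004, -0.156]
wrist_force: [0.2, 0.6, -1.5]
width: 0.0316
finger_force: 30.0
```

Request:
{"method": "servo_tool", "body": {"commands": [0,-0.06,0,0,0,0,0.02,0,-0.12,0,0,0,0,0.02,0,-0.15,0,0,0,0,0.02,0,-0.165,0,0,0,0,0.02,0,-0.165,0,0,0,0,0.02,0,-0.165,0,0,0,0,0.02,0,-0.165,0,0,0,0,0.02]}}

```text
time: 19.02
tool_pos: [0.5625, 0.1727, 0.1598]
ee_rot: [-3.141, 0.002, -0.158]
wrist_force: [-0.4, -0.1, -0.6]
width: 0.032
finger_force: 30.0
```

```bash
python3 - <<'E'
from sil import *
import pickle
o=robot.get_obs(); print(o["tool_pos"],o["ee_rot"],o["width"],o["finger_force"],o["wrist_force"])
w=cam("wrist"); pickle.dump(w,open("cal3.pkl","wb")); T=w["T"]@np.linalg.inv(w["hand_eye"]); p=T[:3,3]; a=Ro.from_matrix(T[:3,:3]).as_euler('xyz')[2]
d=spotter.trace("caliper",w); print([(round(x["conf"],2),x["box"],int(x["region"].sum())) for x in d])
c,s=np.cos(a),np.sin(a); q0=np.r_[p[:2]-.0053*np.array([c,s]),p[2]-.0138,a]
if d:
    m=d[0]["region"].astype(np.float32); q,f=fit([(w,m)],q0,CAL,True); print(q0.round(4),q.round(4),f)
t=inc(-.048+.0053,-.020); e=[-np.pi,0,-.1563]
for z in (.16,.055): print(t,*goe([*t,z],e))
E
```

```text
[0.56251374 0.17265224 0.15975492] [-3.14139090e+00  2.28059922e-03 -1.58005266e-01] 0.03195190838716702 29.99876707792282 [-0.44796449 -0.05441846 -0.6491429 ]
[(0.67, [237.4, 1.6, 72.9, 334.7], 13563)]
[ 0.5573  0.1735  0.146  -0.158 ] [ 0.5569  0.1732  0.1431 -0.1565] 3289.5568627450984
[0.54630723 0.18509067] [-0.0179 -0.0094 -0.0001] [-0.   0.1 -0.1]
[0.54630723 0.18509067] [-0.0177 -0.0093  0.1049] [-0.   0.1 -0.1]
```

Request:
{"method": "servo_tool", "body": {"commands": [-0.01,-0.005,0.01,0,0,0,0.02,-0.0178,-0.0094,0.03,0,0,-0.1,0.02,-0.0178,-0.0094,0.07,0,0,-0.1,0.02,-0.0178,-0.0094,0.1,0,0,-0.1,0.02,-0.0178,-0.0094,0.105,0,0,-0.1,0.02,-0.0178,-0.0094,0.105,0,0,-0.1,0.02,-0.0178,-0.0094,0.105,0,0,-0.1,0.02]}}

```text
time: 20.0
tool_pos: [0.5473, 0.1866, 0.0566]
ee_rot: [-3.14, -0.001, -0.154]
wrist_force: [0.6, -0.6, -2.1]
width: 0.0314
finger_force: 30.0
```

```bash
python3 - <<'E'
from sil import *
o=robot.get_obs(); print(o["tool_pos"],o["ee_rot"],o["width"],o["finger_force"],o["wrist_force"])
t=inc(-.048+.0053,-.020); e=[-np.pi,0,-.1563]
for z in (.03,.0255): print(t,*goe([*t,z],e))
E
```

```text
[0.54725672 0.18656391 0.05663441] [-3.13976570e+00 -8.37153168e-04 -1.54149037e-01] 0.0313739737564384 29.998943209648132 [ 0.63937009 -0.58414564 -2.10719465]
[0.54630723 0.18509067] [-0.0007  0.0017  0.0266] [-0.1 -0.   0.1]
[0.54630723 0.18509067] [-0.0007  0.0017  0.0311] [-0.1 -0.   0.1]
```

Request:
{"method": "servo_tool", "body": {"commands": [-0.0007,0.0014,0.004,0,0,0.1,0.02,-0.0007,0.0014,0.012,0,0,0.1,0.02,-0.0007,0.0014,0.019,0,0,0.1,0.02,-0.0007,0.0014,0.0245,0,0,0.1,0.02,-0.0007,0.0014,0.028,0,0,0.1,0.02,-0.0007,0.0014,0.028,0,0,0.1,0.02,-0.0007,0.0014,0.028,0,0,0.1,0.02]}}

```text
time: 20.88
tool_pos: [0.5453, 0.185, 0.0269]
ee_rot: [-3.141, 0.002, -0.156]
wrist_force: [1.1, -1.1, -1.7]
width: 0.0314
finger_force: 30.0
```

```bash
python3 - <<'E'
from sil import *
o=robot.get_obs(); print(o["tool_pos"],o["ee_rot"],o["wrist_force"],o["wrist_torque"])
print(*goe([*inc(-.048+.0053,-.020),.0248],[-np.pi,0,-.1563]))
E
```

```text
[0.54533815 0.18498716 0.02694412] [-3.14090474e+00  1.86973446e-03 -1.55978776e-01] [ 1.07654377 -1.07156674 -1.65736027] [ 0.03321096  0.11657262 -0.07071307]
[ 0.0009 -0.0003  0.0021] [-0.   0.1  0. ]
```

Request:
{"method": "servo_tool", "body": {"commands": [0.0005,0,0.0015,0,0,0,0.02,0.0008,0,0.0028,0,0,0,0.02,0.0008,0,0.0028,0,0,0,0.02,0.0008,0,0.0028,0,0,0,0.02,0.0008,0,0.0028,0,0,0,0.036,0.0008,0,0.0028,0,0,0,0.042,0.0008,0,0.0028,0,0,0,0.046,0.0008,0,0.0028,0,0,0,0.046]}}

```text
time: 21.88
tool_pos: [0.5459, 0.1848, 0.0237]
ee_rot: [-3.141, 0.003, -0.156]
wrist_force: [0.7, -0.3, -0.6]
width: 0.0458
finger_force: 0.0
```

Request:
{"method": "servo_tool", "body": {"commands": [0,0,-0.01,0,0,0,0.046,0,0,-0.03,0,0,0,0.046,0,0,-0.07,0,0,0,0.046,-0.02,0.02,-0.13,0,0,0,0.046,-0.05,0.06,-0.17,0,0,0,0.046,-0.05,0.06,-0.17,0,0,0,0.046,-0.05,0.06,-0.17,0,0,0,0.046,-0.05,0.06,-0.17,0,0,0,0.046]}}

```text
time: 22.88
tool_pos: [0.4872, 0.1335, 0.192]
ee_rot: [3.141, 0.006, -0.156]
wrist_force: [-0.4, 0.8, 0.0]
width: 0.0456
finger_force: 0.0
```

```bash
python3 - <<'E'
from sil import *
import pickle
o=robot.get_obs(); print(o["tool_pos"],o["ee_rot"],o["wrist_force"],o["width"],o["joint_positions"])
w=cam("wrist"); pickle.dump(w,open("end1.pkl","wb"))
for n,b,l in (("caliper",CAL,(-.048,-.02)),("square",SQ,(.032,.036))):
    d=spotter.trace(n,w)
    q0=np.r_[inc(*l),.011,-.1563]; R=render(w,q0,b)>.5
    print(n,[(round(x["conf"],2),x["box"],round((x["region"]&R).sum()/(x["region"]|R).sum(),2)) for x in d])
    if d:
        m=d[0]["region"].astype(np.float32)
        q,f=fit([(w,m)],q0,b,False); print((q-q0).round(4),f); q,f=fit([(w,m)],q0,b,True); print((q-q0).round(4),f)
d=spotter.trace("lid",w); print([(x["conf"],x["box"]) for x in d])
E
```

```text
[0.48715313 0.13350146 0.19196147] [ 3.14126605  0.00576694 -0.15555216] [-0.42234514  0.84527816  0.03012449] 0.04557326663824309 [ 1.54208663e-01 -2.75556485e-03  1.51247998e+00  1.45009700e-03
  1.63746020e+00  1.88064876e+00]
caliper [(0.73, [194.4, 3.0, 69.1, 209.5], np.float64(0.87))]
[ 0.0011  0.0009  0.     -0.0014] 688.0784313725491
[ 0.0015  0.0006  0.001  -0.0006] 689.9450980392157
square [(0.96, [391.8, 152.8, 65.1, 92.3], np.float64(0.0)), (0.58, [127.6, 6.7, 68.8, 87.5], np.float64(0.89))]
[ 0.2154  0.0905  0.     -2.5758] 1771.0
[  2.53    34.6673 -74.1096  36.2273] 1771.1882352941177
[(0.74, [0.0, 2.2, 129.2, 291.5])]
```

Both tools are seated: the caliper is off by about 1.5 mm, the square's region overlaps its place by 0.89, and their heights are right. Now the lid: go up and over, then down behind it with the fingers closed.

```bash
python3 - <<'E'
from h import *
p=pose()[0]; t=inc(-.02,.178); print(t)
print(*goe([*t,.31],[-np.pi,0,1.4145]))
E
```

```text
[0.59955206 0.37714347]
[ 0.0725 -0.258  -0.1181] [ -0.2   0.3 -89.9]
```

Request:
{"method": "servo_tool", "body": {"commands": [0,0,-0.06,0,0,-10,0.0,0,0,-0.118,0,0,-20,0.0,0.015,-0.05,-0.118,0,0,-30,0.0,0.03,-0.11,-0.118,0,0,-40,0.0,0.045,-0.165,-0.118,0,0,-50,0.0,0.06,-0.22,-0.118,0,0,-60,0.0,0.0725,-0.258,-0.118,0,0,-70,0.0,0.0725,-0.258,-0.118,0,0,-80,0.0,0.0725,-0.258,-0.118,0,0,-90,0.0,0.0725,-0.258,-0.118,0,0,-90,0.0]}}

```text
time: 24.32
tool_pos: [0.5997, 0.3772, 0.3106]
ee_rot: [-3.138, 0.001, 1.413]
wrist_force: [-0.3, 0.7, 0.5]
width: 0.0007
finger_force: 0.0
```

Request:
{"method": "servo_tool", "body": {"commands": [0,0,0,0,0,0,0.0,0,0,0,0,0,0,0.0,0,0,0,0,0,0,0.0]}}

```text
time: 24.7
tool_pos: [0.5995, 0.3765, 0.3121]
ee_rot: [-3.139, -0.001, 1.414]
wrist_force: [0.2, 0.5, -0.2]
width: 0.0008
finger_force: 0.0
```

```bash
python3 - <<'E'
from h import *
o=robot.get_obs(); print(o["tool_pos"],o["ee_rot"],o["width"],o["joint_positions"])
print(*goe([*inc(-.02,.178),.178],[-np.pi,0,1.4145]))
# lid edge seen by top camera
s=cam("top"); d=spotter.trace("lid",s); print([(round(x["conf"],2),x["box"]) for x in d])
for th in (1.7,1.75,1.8,1.85,1.9,1.95,2.0):
    print(th,[proj(s,np.r_[inc(x,.082-.164*np.cos(th)+.012*np.sin(th)),.0285+.164*np.sin(th)+.012*np.cos(th)]).round(1).tolist()[0] for x in (-.135,.135)])
E
```

```text
[0.59952754 0.37654249 0.31212034] [-3.13942338e+00 -6.76372070e-04  1.41394552e+00] 0.0008202895300010608 [0.47988547 0.47721747 0.69670479 0.00198928 1.96901173 0.6375057 ]
[0.0005 0.0002 0.1341] [-0.1 -0.  -0. ]
[(0.7, [57.0, 120.7, 64.2, 117.4])]
1.7 [[64.5, 235.5], [87.9, 124.9]]
1.75 [[61.5, 234.9], [85.0, 124.6]]
1.8 [[58.7, 234.4], [82.1, 124.2]]
1.85 [[56.0, 233.8], [79.4, 123.9]]
1.9 [[53.5, 233.2], [76.9, 123.7]]
1.95 [[51.1, 232.7], [74.5, 123.5]]
2.0 [[48.9, 232.2], [72.2, 123.4]]
```

The top view puts the lid at about 1.83 rad. I descend behind its edge and push.

Request:
{"method": "servo_tool", "body": {"commands": [0,0,0.06,0,0,0,0.0,0,0,0.115,0,0,0,0.0,0,0,0.134,0,0,0,0.0,-0.01,0,0.134,0,0,0,0.0,-0.025,0,0.134,0,0,0,0.0,-0.038,0,0.134,0,0,0,0.0,-0.048,0,0.134,0,0,0,0.0,-0.058,0,0.134,0,0,0,0.0,-0.068,0,0.134,0,0,0,0.0,-0.076,0,0.134,0,0,0,0.0]}}

```text
time: 26.05
tool_pos: [0.5872, 0.301, 0.1777]
ee_rot: [-3.139, -0.0, 1.415]
wrist_force: [0.4, 3.1, 1.3]
width: 0.0006
finger_force: 1.3
```

```bash
cat > lid.py <<'E'
from h import *
o=robot.get_obs(); p=o["tool_pos"]; x,y,a=CASE; d=np.array(p[:2])-[x,y]; print("case x,y",d@[np.cos(a),np.sin(a)],d@[-np.sin(a),np.cos(a)],"z",p[2],"F",o["wrist_force"],o["ee_rot"])
s=cam("scene"); d=spotter.trace("lid",s); t=cam("top"); e=spotter.trace("lid",t); print([(round(k["conf"],2),k["box"]) for k in d+e])
for th in np.arange(0,2,.2):
    P=[np.r_[inc(X,.082-.164*np.cos(th)+.012*np.sin(th)),.0285+.164*np.sin(th)+.012*np.cos(th)] for X in (-.135,.135)]
    print(round(th,1),proj(s,P).round(0).tolist(),proj(t,P).round(0).tolist())
E
python3 lid.py
```

```text
case x,y -0.02034784349361126 0.10083712014615416 z 0.17766750664797373 F [0.404671   3.1388678  1.25797553] [-3.13870591e+00 -2.74300822e-04  1.41458629e+00]
[(0.89, [412.2, 111.4, 65.2, 115.2]), (0.87, [72.5, 124.5, 46.4, 114.3]), (0.61, [74.6, 125.3, 114.5, 119.6])]
0.0 [[360.0, 159.0], [393.0, 235.0]] [[163.0, 248.0], [181.0, 152.0]]
0.2 [[363.0, 151.0], [398.0, 227.0]] [[157.0, 248.0], [177.0, 149.0]]
0.4 [[369.0, 143.0], [405.0, 219.0]] [[150.0, 248.0], [170.0, 146.0]]
0.6 [[377.0, 134.0], [414.0, 211.0]] [[140.0, 247.0], [160.0, 143.0]]
0.8 [[386.0, 127.0], [425.0, 203.0]] [[128.0, 245.0], [149.0, 139.0]]
1.0 [[397.0, 120.0], [438.0, 197.0]] [[114.0, 244.0], [136.0, 135.0]]
1.2 [[409.0, 115.0], [452.0, 191.0]] [[99.0, 242.0], [122.0, 131.0]]
1.4 [[421.0, 111.0], [466.0, 187.0]] [[85.0, 239.0], [108.0, 128.0]]
1.6 [[432.0, 109.0], [479.0, 185.0]] [[71.0, 237.0], [94.0, 126.0]]
1.8 [[443.0, 109.0], [491.0, 184.0]] [[59.0, 234.0], [82.0, 124.0]]
```

Request:
{"method": "servo_tool", "body": {"commands": [-0.0152,0,0.0028,0,0,0,0.0,-0.0287,0,0.004,0,0,0,0.0,-0.042,0,0.0063,0,0,0,0.0,-0.055,0,0.01,0,0,0,0.0,-0.0676,0,0.015,0,0,0,0.0,-0.0796,0,0.0214,0,0,0,0.0,-0.091,0,0.029,0,0,0,0.0,-0.1014,0,0.0374,0,0,0,0.0,-0.111,0,0.047,0,0,0,0.0,-0.1196,0,0.0574,0,0,0,0.0]}}

```text
time: 27.5
tool_pos: [0.5686, 0.1829, 0.1198]
ee_rot: [-3.139, -0.0, 1.415]
wrist_force: [-0.8, 2.1, 0.5]
width: 0.0004
finger_force: 0.6
```

```bash
python3 lid.py | head -2
```

```text
case x,y -0.020339117810937276 -0.018710421409543737 z 0.11980962926371339 F [-0.75453846  2.09463401  0.50793114] [-3.13927215e+00 -2.28784356e-04  1.41471526e+00]
[(0.82, [372.4, 140.5, 84.0, 87.1]), (0.73, [359.7, 137.0, 96.2, 102.8]), (0.7, [118.4, 139.4, 48.3, 106.8])]
```

Request:
{"method": "servo_tool", "body": {"commands": [-0.0055,0,0.0074,0,0,0,0.0,-0.011,0,0.0166,0,0,0,0.0,-0.0151,0,0.0252,0,0,0,0.0,-0.0187,0,0.034,0,0,0,0.0,-0.0212,0,0.0417,0,0,0,0.0,-0.023,0,0.0482,0,0,0,0.0,-0.0244,0,0.0549,0,0,0,0.0,-0.0253,0,0.0602,0,0,0,0.0,-0.026,0,0.0656,0,0,0,0.0,-0.0263,0,0.0675,0,0,0,0.0]}}

```text
time: 28.95
tool_pos: [0.5641, 0.1577, 0.0524]
ee_rot: [-3.138, -0.0, 1.415]
wrist_force: [-0.6, -0.6, 1.0]
width: 0.0001
finger_force: 0.5
```

Request:
{"method": "servo_tool", "body": {"commands": [0,0,0.001,0,0,0,0.0,0,0,0.002,0,0,0,0.0,0,0,0.002,0,0,0,0.0]}}

```text
time: 29.32
tool_pos: [0.5642, 0.1577, 0.0517]
ee_rot: [-3.139, -0.0, 1.415]
wrist_force: [-2.7, -1.5, 4.6]
width: 0.0004
finger_force: 2.6
```

```bash
python3 lid.py | head -4
```

```text
case x,y -0.020753353447830743 -0.04430321726970572 z 0.051748455730145144 F [-2.68160203 -1.46786057  4.56706183] [-3.13885182e+00 -2.90011210e-04  1.41494055e+00]
[(0.94, [359.2, 151.1, 97.7, 87.0])]
0.0 [[360.0, 159.0], [393.0, 235.0]] [[163.0, 248.0], [181.0, 152.0]]
0.2 [[363.0, 151.0], [398.0, 227.0]] [[157.0, 248.0], [177.0, 149.0]]
```

Request:
{"method": "servo_tool", "body": {"commands": [0,0,0.001,0,0,0,0.0,0,0,0.002,0,0,0,0.0,0,0,0.002,0,0,0,0.0]}}

```text
time: 29.9
tool_pos: [0.5642, 0.1577, 0.0517]
ee_rot: [-3.139, -0.0, 1.415]
wrist_force: [-6.1, -1.5, 12.3]
width: 0.0002
finger_force: 6.3
```

Request:
{"method": "servo_tool", "body": {"commands": [0,0,-0.01,0,0,0,0.0,0,0,-0.04,0,0,0,0.0,-0.05,0,-0.09,0,0,0,0.0,-0.1,0,-0.14,0,0,0,0.0,-0.15,0,-0.18,0,0,0,0.0,-0.15,0,-0.18,0,0,0,0.0,-0.15,0,-0.18,0,0,0,0.0,-0.15,0,-0.18,0,0,0,0.0]}}

```text
time: 30.9
tool_pos: [0.5409, 0.0107, 0.2265]
ee_rot: [-3.135, -0.001, 1.416]
wrist_force: [0.3, 0.5, -0.5]
width: 0.0004
finger_force: 0.0
```

```bash
python3 - <<'E'
from casefit import *
o=robot.get_obs(); print(o["tool_pos"],o["wrist_force"])
w=cam("wrist"); P=[np.r_[inc(x,y),.0405] for x,y in [(-.135,-.082),(.135,-.082),(.135,.082),(-.135,.082)]]; p=proj(w,P); print(p.round(0).tolist())
b=(int(p[:,0].min())-14,int(p[:,1].min())+8,int(p[:,0].max())+14,int(p[:,1].max())+16)
E=edges(w,b); q,m=fit([(w,E)],(.5916,.1982,.0405,-.156)); print(q.round(4),m)
# front-edge height: solve with case pose fixed
f=E[2]; f=np.array([e for e in f]); zs=[(z,abs(np.median(res([.5916,.1982,z,-.1563],[(w,[np.zeros((0,2)),np.zeros((0,2)),f])])))) for z in np.arange(.028,.06,.002)]; print(min(zs,key=lambda t:t[1]))
E
```

```text
[0.54094874 0.01066946 0.22648657] [ 0.3109738   0.48293566 -0.51864258]
[[171.0, 95.0], [412.0, 99.0], [407.0, -31.0], [175.0, -37.0]]Traceback (most recent call last):
  File "<stdin>", line 5, in <module>
  File "casefit.py", line 23, in fit
    r=least_squares(res,q0,args=(views,),loss="soft_l1",x_scale=[.01,.01,.01,.1]); return r.x,np.median(abs(res(r.x,views)))
    return func(*args, **kwargs)
    vector_fun = VectorFunction(
        fun_wrapped,
    ...<6 lines>...
        workers=workers
    )
    self._update_fun()
    ~~~~~~~~~~~~~~~~^^
    self.f = self.fun_wrapped(xp_copy(self.x))
             ~~~~~~~~~~~~~~~~^^^^^^^^^^^^^^^^^
    return np.atleast_1d(self.fun(x))
                         ~~~~~~~~^^^
    return self.f(x, *self.args, **self.kwargs)
           ~~~~~~^^^^^^^^^^^^^^^^^^^^^^^^^^^^^^
  File "casefit.py", line 19, in res
    P=onz(w,e,z)[:,:2]-[x,y]; L=P@np.array([[c,-s],[s,c]])
      ~~~^^^^^^^
  File "h.py", line 21, in onz
    d=rays(s,uv); c=s["T"][:3,3]; return c+d*((z-c[2])/d[:,2])[:,None]
  File "h.py", line 15, in rays
    d=np.c_[(uv[:,0]-K[0,2])/K[0,0],(uv[:,1]-K[1,2])/K[1,1]]
             ~~^^^^^
IndexError: index 0 is out of bounds for axis 1 with size 0
```

The tip stalled at 40.7 mm, the shut height, while the force rose to 12 N. One last check from the top and scene cameras, then I hand in.

```bash
python3 - <<'E'
from h import *
from bench import close_job
for n in ("scene","top"):
    s=cam(n); hs=cv2.cvtColor(s["img"],cv2.COLOR_BGR2HSV); y=cv2.inRange(hs,(22,120,120),(35,255,255))
    d=spotter.trace("lid",s)[:1]; ex=[]
    for th in (0,.06):
        P=[np.r_[inc(x,.082-.164*np.cos(th)*k+.012*np.sin(th)),.0285+.164*k*np.sin(th)+.012*np.cos(th)] for x in (-.135,.135) for k in (0,1)]
        q=proj(s,P); ex.append(np.r_[q.min(0),np.ptp(q,axis=0)].round(1).tolist())
    q=proj(s,np.r_[inc(0,0),.03])[0].astype(int)
    print(n,[(round(k["conf"],2),k["box"]) for k in d],ex,"yellow",int((y[q[1]-40:q[1]+40,q[0]-40:q[0]+40]>0).sum()))
print(close_job())
E
```

```text
scene [(0.89, [356.5, 152.0, 98.3, 87.8])] [[360.0, 150.3, 93.3, 84.5], [360.8, 150.3, 92.7, 82.3]] yellow 0
top [(0.58, [104.4, 140.5, 71.8, 107.5])] [[103.2, 141.7, 78.2, 106.6], [102.9, 141.6, 77.3, 106.7]] yellow 0
the job is handed in; nothing more can be done
None
```

I've handed the job in: by my measurements the caliper and the square lie in their own cut-outs and the lid is shut; no verdict came back, and I viewed 11 pictures, one over the limit of 10.

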